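# Feel along the sprung buttons of a pressure shoe

## Task

Check the springs of the curved pressure shoe on the saw table: with the closed fingertips, stroke lightly along its row of five sprung buttons, starting at the end with the black knob and following the curve to the plain end, so that each button in turn dips a little under the fingertips. Stay down low on the row from the first button to the last, never press a button right down to its stop, and do not pick up or shift the shoe or the things around it. Then lift clear, so that all the buttons stand up again.

Things in the scene. Friction and masses are not known exactly. Their poses are not given: they have to be found in the camera images.
- shoe: Loose, heavy (about 3 kg) grey curved bar lying flat, 300 mm long, 46 mm wide (foot 62), top face 26 mm high, with one row of five sprung buttons 42 mm apart on an arc of radius 200 mm bulging to its -y. Origin on the underside near the middle, z up. -x end: black knob 32 mm across, 46 mm high, 42 mm before button 1. +x end: plain, two low screws past button 5.
- mark1 (a point): Top of sprung button 1 (1 is nearest the black knob, 5 nearest the plain end) as it stands when not pressed: 50 mm above the table. All buttons are alike: round steel heads 30 mm across with a 10 mm high domed top. The point stays fixed on the shoe while the button dips.
- mark2 (a point): Top of sprung button 2 (1 is nearest the black knob, 5 nearest the plain end) as it stands when not pressed: 50 mm above the table. All buttons are alike: round steel heads 30 mm across with a 10 mm high domed top. The point stays fixed on the shoe while the button dips.
- mark3 (a point): Top of sprung button 3 (1 is nearest the black knob, 5 nearest the plain end) as it stands when not pressed: 50 mm above the table. All buttons are alike: round steel heads 30 mm across with a 10 mm high domed top. The point stays fixed on the shoe while the button dips.
- mark4 (a point): Top of sprung button 4 (1 is nearest the black knob, 5 nearest the plain end) as it stands when not pressed: 50 mm above the table. All buttons are alike: round steel heads 30 mm across with a 10 mm high domed top. The point stays fixed on the shoe while the button dips.
- mark5 (a point): Top of sprung button 5 (1 is nearest the black knob, 5 nearest the plain end) as it stands when not pressed: 50 mm above the table. All buttons are alike: round steel heads 30 mm across with a 10 mm high domed top. The point stays fixed on the shoe while the button dips.
- button1 (a joint): How far button 1 is pressed down, in m: 0 standing up, 0.012 right down on its stop. A soft spring: it starts to sink at about 1 N and takes about 2.5 N at 0.004 m and 5.3 N at the stop; it comes back up by itself.
- button2 (a joint): How far button 2 is pressed down, in m: 0 standing up, 0.012 right down on its stop. A soft spring: it starts to sink at about 1 N and takes about 2.5 N at 0.004 m and 5.3 N at the stop; it comes back up by itself.
- button3 (a joint): How far button 3 is pressed down, in m: 0 standing up, 0.012 right down on its stop. A soft spring: it starts to sink at about 1 N and takes about 2.5 N at 0.004 m and 5.3 N at the stop; it comes back up by itself.
- button4 (a joint): How far button 4 is pressed down, in m: 0 standing up, 0.012 right down on its stop. A soft spring: it starts to sink at about 1 N and takes about 2.5 N at 0.004 m and 5.3 N at the stop; it comes back up by itself.
- button5 (a joint): How far button 5 is pressed down, in m: 0 standing up, 0.012 right down on its stop. A soft spring: it starts to sink at about 1 N and takes about 2.5 N at 0.004 m and 5.3 N at the stop; it comes back up by itself.
- gap1 (a point): Point on the row half-way between buttons 1 and 2, level with the tops of the unpressed buttons (50 mm above the table).
- gap2 (a point): Point on the row half-way between buttons 2 and 3, level with the tops of the unpressed buttons (50 mm above the table).
- gap3 (a point): Point on the row half-way between buttons 3 and 4, level with the tops of the unpressed buttons (50 mm above the table).
- gap4 (a point): Point on the row half-way between buttons 4 and 5, level with the tops of the unpressed buttons (50 mm above the table).
- walnut_block_mid (a point): Centre of a loose dark walnut block, 45x60x35 mm, lying on the hollow side of the shoe. Bystander.
- wax_tin_mid (a point): Centre of a loose round tin with a pale lid, 72 mm across, 26 mm high, beside the bulging side of the shoe. Bystander.

How it is judged:
By the outcome, as a careful person would: the job done as asked, in the order asked, and still so for the second after the job is handed in, with the robot touching nothing.
It also fails if it takes over 35 s, if anything falls off the work surface, if the arm or the gripper's body presses on something with over 40 N, if the wrist force passes 120 N, or if a joint passes its speed limit or range.

## Robot

A 7-joint arm with a two-finger parallel gripper is mounted at the origin on a cart in front of the work surface, level with it; the furniture and walls round the work are solid. World frame = base frame: x ahead of the robot, y to its left, z up, the work surface at z = 0. Lengths are in m, angles in rad, forces in N, time in s.
With the tool pointing down it reaches from about 0.425 to 0.925 m from the base axis. Payload 6.8 kg.
Tool frame: the origin (TCP) lies between the finger pads; the fingertips stand 11 mm ahead of it and the grasp point (between the pads) lies 8 mm behind it; z points along the fingers, y is the line along which they close (so a half turn about z gives the same grasp; the last joint's range is limited). The gripper opens to 85 mm and grips with 20 to 120 N. Pads are 22 mm wide; open, the fingers measure 114 mm over their backs; the gripper's body (76 mm by 85 mm) begins 54 mm behind the grasp point. The pads swing forward as they close: fully open they stand 13 mm farther back than shut.
Start: joints at [-1.356, 0.477, 0.022, 1.555, -0.011, 1.109, -0.083], TCP at [0.214, 0.64, 0.242] pointing down, gripper open.
Joint ranges: [-2.96, 2.96], [-0.34, 2.1], [-1.41, 1.46], [0.24, 2.44], [-1.37, 4.51], [0.17, 1.92], [-2.96, 2.96]. Speed limits (rad/s): [2.39, 2.39, 3.14, 3.14, 3.14, 3.14, 3.14].

## Interface

Orientations are given as a rotation vector (axis times angle).
In Python, from bench import r gives the robot as it stands.
- The arm moves only by the tool send_rows, never from a script. Its argument "deltas" is a list of rows, each an object of numbers: "dx", "dy", "dz": the shift along the world's x, y, z in mm; "rx", "ry", "rz": the turn, a rotation vector about the world's x, y, z in degrees. A call has 1 to 5 rows; each row is the pose to reach, as a shift and turn from the pose commanded when the call began; what a row does not reach only later rows make up. A row lasts 1/12 s, in which the tool goes at most 41.7 mm and 7.16 degrees, less where a joint would pass 70% of its speed; a pose out of reach is approached as far as the arm can. A call with a gripper value outside its range is refused whole. "jaw" is the finger opening in mm, from 0 to 85.4, set as the call begins (left out, the last holds). The fingers move at their own pace and stop on an object; "newtons" is the grip in N (left out, the last holds). Time passes only in rows, so rows that repeat a pose let the fingers close. It gives the time, the measured TCP pose, the force, the opening and the grip force at its end, in the units of the state.
- r.get_obs(): the state, without advancing time (a new reading comes with each control period).
- r.grab_frame(name): name is "scene" or "top"; returns a dict with "frame" (420x560x3 uint8, blue, green, red), "z_map" (420x560 float32, m along the optical axis (not along the pixel's ray), 0 where there is no reading), "vertical_fov" (degrees; the focal length in pixels is half the picture's height over the tangent of half this angle, whatever the lens; pixels are square), "cx", "cy" (the principal point, pixels), "xyz" and "orientation" of the camera in the world. Camera axes: x right, y down, z forward; pixel columns grow to the right and rows downward; lengths in m; the calibration is good to about 2 mm. A picture is of the moment at which its call begins.
- r.hand_in(): hands the job in; it is judged then, once.
The state is a dict: "clock": time; "joints": joint angles; "qvel": joint speeds; "tau": joint torques, N m; "tcp_pos": TCP position; "orientation": TCP orientation; "contact_force": force on the tool from outside, world axes, zero at the start; "moment": the same for the moment, N m; "grip_width": finger opening in m; "gripper_force": force on a finger pad.
Only numpy, scipy, OpenCV 4.12 (cv2) and the standard library are available. Lean on these libraries where they do the work, as an engineer would, in place of code of your own. Each camera call takes 0.05 s, during which the arm holds its last target. There are 200 camera calls.

## Working session

There is one attempt and no reset: what is moved stays moved. The work goes in short steps, Python scripts to look and compute and a tool call to move; the robot and the scene stay as the last step left them, time stands still between calls to the robot, and variables do not carry over. Pictures are saved under pics/ and viewed, at most 10 in all, crops included, and the job is handed in when it is done.

Besides the shell and the picture viewer there is one more tool, called as a command line: name --argument value ..., lists and objects as JSON in quotes. send_rows: Moves the arm, as the interface text tells. Its arguments: {"type":"object","properties":{"deltas":{"type":"array","items":{"type":"object","properties":{"dx":{"type":"number"},"dy":{"type":"number"},"dz":{"type":"number"},"rx":{"type":"number"},"ry":{"type":"number"},"rz":{"type":"number"}}}},"jaw":{"type":"number"},"newtons":{"type":"number"}},"required":["deltas"]}

```bash
mkdir -p pics
cat > h.py <<'E'
from bench import r
import numpy as np, cv2
from scipy.spatial.transform import Rotation as R
def grab(n):
    f=r.grab_frame(n); np.savez('%s.npz'%n,**f); return f
def cloud(f):
    z=f['z_map']; h,w=z.shape; F=h/2/np.tan(np.radians(f['vertical_fov'])/2)
    v,u=np.mgrid[:h,:w]; c=np.stack([(u-f['cx'])/F*z,(v-f['cy'])/F*z,z],-1)
    o=np.array(f['orientation']); M=R.from_rotvec(o).as_matrix() if o.size==3 else o
    return c@M.T+np.array(f['xyz'])
E
python3 - <<'E'
from h import *
for n in('top','scene'):
    f=grab(n); cv2.imwrite('pics/%s.png'%n,f['frame']); print(n,f['xyz'],f['orientation'],f['vertical_fov'])
print(r.get_obs())
E
```

```text
top [0.48444319 0.06533409 0.90302916] [-2.16698     2.216936   -0.13597448] 43.98090725276344
scene [ 0.05915369 -0.38409985  0.62206184] [-2.08988825  1.00164257 -0.44230547] 53.84160363109497
{'clock': 0.1, 'joints': array([-1.3561105 ,  0.47771883,  0.02235711,  1.55630628, -0.01152031,
        1.10932567, -0.08310924]), 'qvel': array([-6.16721302e-05, -7.89590316e-04,  7.58534240e-05, -2.36445484e-03,
       -1.94932208e-03, -1.08735409e-03,  7.29235844e-04]), 'tau': array([ 3.93156050e-03, -5.97762823e+01,  1.61318455e+00, -2.81956923e+01,
        1.28337799e-02,  5.02422190e-03, -1.18548405e-05]), 'tcp_pos': array([0.21396845, 0.6396611 , 0.24144182]), 'orientation': array([-5.04823720e-01, -3.10060801e+00,  2.54846051e-03]), 'contact_force': array([ 0.08035342,  1.24654708, -0.12519526]), 'moment': array([-0.01645617,  0.00137767, -0.03037632]), 'gripper_force': 0.0, 'grip_width': 0.08564670600016222}
```

View pics/top.png

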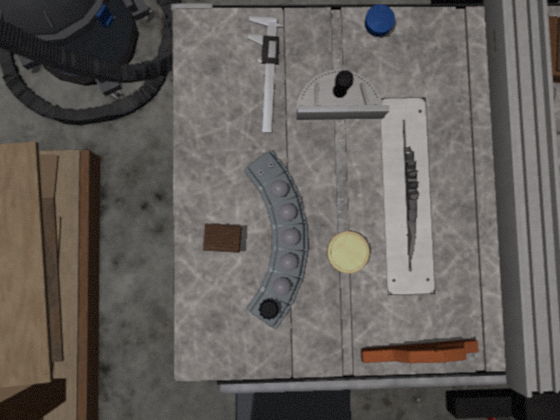

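View pics/scene.png

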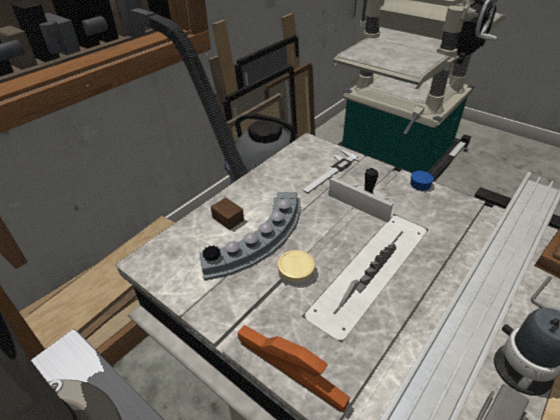

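The top view shows the knob at pixel (269,309). Buttons 1 to 5 are at about (282,286), (289,263), (291,237), (289,212) and (280,189), and the plain end is at (265,160). The tin is at (348,252) and the block at (222,238). Next I'll locate the button tops from depth.

```bash
cat > m.py <<'E'
from h import *
from scipy.optimize import least_squares
f=dict(np.load('top.npz')); P=cloud(f)
px=[(282,286),(289,263),(291,237),(289,212),(280,189)]
print('table z',np.median(P[330:370,200:270,2]), np.median(P[100:200,190:230,2]))
B=[]
for u,v in px:
    q=P[v-14:v+15,u-14:u+15].reshape(-1,3)
    q=q[(q[:,2]>.037)&(q[:,2]<.06)]
    q=q[np.hypot(*(q[:,:2]-np.median(q[:,:2],0)).T)<.018]
    c=(q[:,:2].max(0)+q[:,:2].min(0))/2
    print(len(q),c.round(4),q[:,:2].mean(0).round(4),np.percentile(q[:,2],[50,98]).round(4)); B.append(q[:,:2].mean(0))
B=np.array(B); print('spacing',np.linalg.norm(np.diff(B,axis=0),axis=1).round(4))
# rigid fit of nominal arc: button i at angle (i-3)*42/200
for dth in (42/200,2*np.arcsin(21/200)):
    t=(np.arange(5)-2)*dth; N=np.c_[200*np.sin(t),-200*np.cos(t)+200]/1000
    fn=lambda p:(N@np.array([[np.cos(p[2]),np.sin(p[2])],[-np.sin(p[2]),np.cos(p[2])]])+p[:2]-B)
    s=min((least_squares(lambda p:fn(p).ravel(),[*B[2],a]) for a in(0,1.5,3,-1.5)),key=lambda s:s.cost)
    print(s.x.round(4),'res mm',(fn(s.x)*1000).round(1).tolist()); print((fn(s.x)+B).round(4).tolist())
k=P[295:322,255:285].reshape(-1,3); k=k[k[:,2]>.04]; print('knob',k.mean(0),np.percentile(k[:,2],95))
E
python3 m.py
python3 - <<'E'
from h import *
f=dict(np.load('scene.npz'));P=cloud(f)
# scene view: button-top heights by local maximum
for u,v in[(234,247),(250,240),(267,229),(277,218),(285,204)]:
    q=P[v-8:v+9,u-8:u+9].reshape(-1,3);q=q[q[:,2]>np.percentile(q[:,2],90)];print(q.mean(0).round(4))
print('table',np.median(P[280:300,200:220,2]))
E
```

```text
table z -0.0016717213752355242 -0.001329618682963829
255 [0.4372 0.048 ] [0.4372 0.0484] [0.0443 0.0496]
253 [0.4769 0.0355] [0.4769 0.0357] [0.0446 0.0496]
249 [0.5182 0.0311] [0.5183 0.0313] [0.0447 0.0496]
247 [0.5599 0.0351] [0.5597 0.0355] [0.0446 0.05  ]
240 [0.6001 0.0484] [0.5993 0.0485] [0.0444 0.0495]
spacing [0.0417 0.0416 0.0417 0.0416]
[ 5.183e-01  3.110e-02 -1.000e-04] res mm [[-0.5, 0.1], [-0.3, -0.1], [0.0, -0.1], [0.2, 0.0], [0.5, 0.1]]
[[0.4367, 0.0485], [0.4766, 0.0355], [0.5183, 0.0311], [0.56, 0.0355], [0.5998, 0.0485]]
[ 5.183e-01  3.110e-02 -1.000e-04] res mm [[-0.6, 0.2], [-0.4, -0.1], [0.0, -0.1], [0.3, 0.0], [0.7, 0.1]]
[[0.4366, 0.0486], [0.4765, 0.0355], [0.5183, 0.0311], [0.56, 0.0355], [0.6, 0.0486]]
knob [0.40068834 0.06941277 0.04397381] 0.046553398757900946
[0.4076 0.0161 0.0874]
[0.4451 0.0034 0.0876]
[4.848e-01 4.000e-04 8.680e-02]
[0.5555 0.0319 0.0474]
[0.5377 0.0006 0.1067]
table -0.0017192612229331439
```

send_rows --deltas '[{"dx": 28, "dy": -28}, {"dx": 56, "dy": -56}, {"dx": 84, "dy": -84}, {"dx": 112, "dy": -112}, {"dx": 140, "dy": -140}]' --jaw 0 --newtons 20

```text
$.deltas[0]: bad value
```

send_rows --deltas '[{"dx": 7, "dy": -40}, {"dx": 14, "dy": -80}, {"dx": 21, "dy": -120}, {"dx": 28, "dy": -160}, {"dx": 35, "dy": -200}]'

```text
$.deltas[0]: bad value
```

send_rows --deltas '[{"dx": 7, "dy": -40}, {"dx": 14, "dy": -80}, {"dx": 21, "dy": -120}, {"dx": 28, "dy": -160}, {"dx": 35, "dy": -200}]'

```text
$.deltas[0]: bad value
```

send_rows --deltas '[{"dx": 28, "dy": -28, "dz": 0, "rx": 0, "ry": 0, "rz": 0}, {"dx": 56, "dy": -56, "dz": 0, "rx": 0, "ry": 0, "rz": 0}, {"dx": 84, "dy": -84, "dz": 0, "rx": 0, "ry": 0, "rz": 0}, {"dx": 112, "dy": -112, "dz": 0, "rx": 0, "ry": 0, "rz": 0}, {"dx": 140, "dy": -140, "dz": 0, "rx": 0, "ry": 0, "rz": 0}]' --jaw 0 --newtons 20

```text
clock: 0.52
tcp_pos: [0.355, 0.4984, 0.2419]
orientation: [-0.504, -3.101, 0.001]
contact_force: [0.8, 0.6, 0.2]
grip_width: 0.0256
gripper_force: 0.0
```

send_rows --deltas '[{"dx": 7, "dy": -40, "dz": 0, "rx": 0, "ry": 0, "rz": 0}, {"dx": 14, "dy": -80, "dz": 0, "rx": 0, "ry": 0, "rz": 0}, {"dx": 21, "dy": -120, "dz": 0, "rx": 0, "ry": 0, "rz": 0}, {"dx": 28, "dy": -160, "dz": 0, "rx": 0, "ry": 0, "rz": 0}, {"dx": 35, "dy": -200, "dz": 0, "rx": 0, "ry": 0, "rz": 0}]'

```text
clock: 0.93
tcp_pos: [0.3889, 0.2979, 0.242]
orientation: [-0.505, -3.1, 0.001]
contact_force: [0.5, -0.6, 0.2]
grip_width: -0.0001
gripper_force: 0.0
```

send_rows --deltas '[{"dx": 8, "dy": -40, "dz": -10, "rx": 0, "ry": 0, "rz": 0}, {"dx": 16, "dy": -80, "dz": -20, "rx": 0, "ry": 0, "rz": 0}, {"dx": 24, "dy": -120, "dz": -30, "rx": 0, "ry": 0, "rz": 0}, {"dx": 32, "dy": -160, "dz": -40, "rx": 0, "ry": 0, "rz": 0}, {"dx": 40, "dy": -198, "dz": -50, "rx": 0, "ry": 0, "rz": 0}]'

```text
clock: 1.35
tcp_pos: [0.4288, 0.1001, 0.192]
orientation: [0.505, 3.101, 0.0]
contact_force: [0.4, -0.1, 0.0]
grip_width: 0.0001
gripper_force: 0.0
```

send_rows --deltas '[{"dx": 2, "dy": -13, "dz": -24, "rx": 0, "ry": 0, "rz": -1.5}, {"dx": 4, "dy": -26, "dz": -48, "rx": 0, "ry": 0, "rz": -3}, {"dx": 6, "dy": -39, "dz": -72, "rx": 0, "ry": 0, "rz": -4.5}, {"dx": 8, "dy": -52, "dz": -97, "rx": 0, "ry": 0, "rz": -5.5}, {"dx": 8, "dy": -52, "dz": -97, "rx": 0, "ry": 0, "rz": -5.5}]'

```text
clock: 1.77
tcp_pos: [0.4343, 0.0471, 0.0918]
orientation: [-0.658, -3.066, 0.007]
contact_force: [-0.4, -0.6, -0.6]
grip_width: 0.0006
gripper_force: 0.0
```

Run:
```python
from h import *
f=grab('scene'); g=f['frame'][150:320,150:380]; cv2.imwrite('pics/s2.png',cv2.resize(g,None,fx=3,fy=3,interpolation=2))
o=r.get_obs(); print(o['tcp_pos'],o['orientation'],o['contact_force'],o['joints'])
```

```text
[0.43524051 0.04851603 0.09355718] [-0.65596886 -3.06770409  0.00506057] [0.14716231 0.77920261 0.67692174] [-0.49999005  0.32958859  0.28879461  2.24268887 -0.16368604  0.593773
  1.06007899]
```

View pics/s2.png

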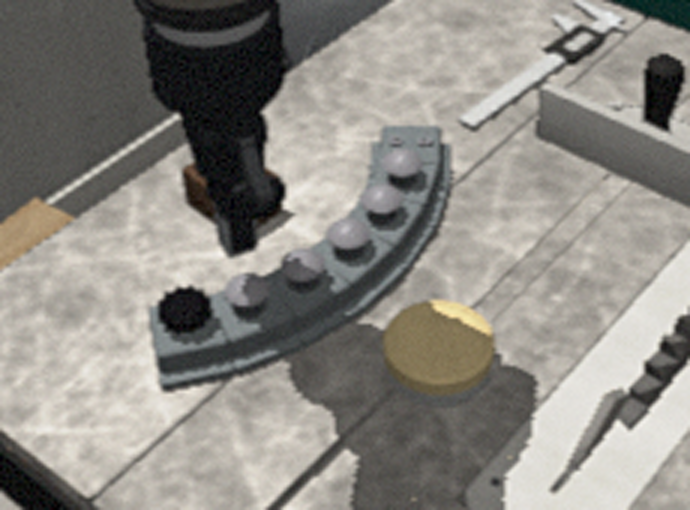

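The crop shows the closed tips at about (237,250), just above button 1, whose top is at (245,283). I'll check the alignment by projection before touching.

Run:
```python
from h import *
f=dict(np.load('scene.npz')); F=210/np.tan(np.radians(f['vertical_fov'])/2)
M=R.from_rotvec(f['orientation']).as_matrix()
for p in[(.4352,.0485,.0826),(.4367,.0485,.05),(.4766,.0355,.05),(.5183,.0311,.05),(.56,.0355,.05),(.5998,.0485,.05),(.401,.0694,.046)]:
    c=M.T@(np.array(p)-f['xyz']); u=c[:2]/c[2]*F+[f['cx'],f['cy']]; print(p,u.round(1),'crop',((u-[150,150])*3).round())
P=cloud(f)
for u,v in[(234,247),(251,237),(267,229)]: print(P[v,u].round(4), P[v-3:v+4:3,u,2].round(3))
```

```text
(0.4352, 0.0485, 0.0826) [228.7 230. ] crop [236. 240.]
(0.4367, 0.0485, 0.05) [230.7 241.7] crop [242. 275.]
(0.4766, 0.0355, 0.05) [249.5 233.3] crop [298. 250.]
(0.5183, 0.0311, 0.05) [264.8 223. ] crop [344. 219.]
(0.56, 0.0355, 0.05) [276.  211.5] crop [378. 185.]
(0.5998, 0.0485, 0.05) [283.  199.6] crop [399. 149.]
(0.401, 0.0694, 0.046) [210.1 248.7] crop [180. 296.]
[0.4342 0.038  0.0439] [0.049 0.044 0.041]
[0.4732 0.0286 0.0466] [0.048 0.047 0.044]
[0.5106 0.0188 0.0462] [0.046 0.046 0.04 ]
```

send_rows --deltas '[{"dx": 1, "dy": 0, "dz": -12, "rx": 0, "ry": 0, "rz": 0}, {"dx": 1.5, "dy": 0, "dz": -22, "rx": 0, "ry": 0, "rz": 0}, {"dx": 1.5, "dy": 0, "dz": -28, "rx": 0, "ry": 0, "rz": 0}, {"dx": 1.5, "dy": 0, "dz": -28, "rx": 0, "ry": 0, "rz": 0}, {"dx": 1.5, "dy": 0, "dz": -28, "rx": 0, "ry": 0, "rz": 0}]'

```text
clock: 2.23
tcp_pos: [0.4386, 0.0506, 0.0675]
orientation: [-0.652, -3.073, -0.0]
contact_force: [0.2, -0.7, -0.2]
grip_width: 0.0001
gripper_force: 0.0
```

send_rows --deltas '[{"dx": 0, "dy": 0, "dz": 0, "rx": 0, "ry": 0, "rz": 0}, {"dx": 0, "dy": 0, "dz": 0, "rx": 0, "ry": 0, "rz": 0}]'

```text
clock: 2.4
tcp_pos: [0.439, 0.0504, 0.0679]
orientation: [0.652, 3.072, 0.001]
contact_force: [0.5, 0.2, 0.4]
grip_width: 0.0002
gripper_force: 0.0
```

```bash
python3 -c "
from h import *
o=r.get_obs(); print(o['tcp_pos'],o['contact_force'],o['qvel'].round(3))"
```

```text
[0.43896897 0.0504062  0.06785861] [0.47831046 0.1964059  0.36114997] [ 0.001 -0.001 -0.     0.002 -0.001 -0.003  0.   ]
```

send_rows --deltas '[{"dx": -2, "dy": -2, "dz": -4, "rx": 0, "ry": 0, "rz": 0}, {"dx": -2, "dy": -2, "dz": -7, "rx": 0, "ry": 0, "rz": 0}, {"dx": -2, "dy": -2, "dz": -9, "rx": 0, "ry": 0, "rz": 0}, {"dx": -2, "dy": -2, "dz": -11, "rx": 0, "ry": 0, "rz": 0}, {"dx": -2, "dy": -2, "dz": -11, "rx": 0, "ry": 0, "rz": 0}]'

```text
clock: 2.82
tcp_pos: [0.4365, 0.0479, 0.056]
orientation: [-0.653, -3.073, 0.0]
contact_force: [-0.9, -0.8, 3.1]
grip_width: 0.0003
gripper_force: 1.4
```

send_rows --deltas '[{"dx": 0, "dy": 0, "dz": 0, "rx": 0, "ry": 0, "rz": 0}, {"dx": 0, "dy": 0, "dz": 0, "rx": 0, "ry": 0, "rz": 0}]'

```text
clock: 2.98
tcp_pos: [0.4365, 0.048, 0.0563]
orientation: [-0.653, -3.073, 0.0]
contact_force: [0.5, -0.3, 2.8]
grip_width: -0.0002
gripper_force: 1.4
```

send_rows --deltas '[{"dx": 3.9, "dy": -1.6, "dz": 0, "rx": 0, "ry": 0, "rz": 1.2}, {"dx": 7.8, "dy": -3.2, "dz": 0, "rx": 0, "ry": 0, "rz": 2.4}, {"dx": 11.7, "dy": -4.7, "dz": 0, "rx": 0, "ry": 0, "rz": 3.6}, {"dx": 15.6, "dy": -6.2, "dz": 0, "rx": 0, "ry": 0, "rz": 4.8}, {"dx": 19.5, "dy": -7.6, "dz": 0, "rx": 0, "ry": 0, "rz": 6}]'

```text
clock: 3.4
tcp_pos: [0.4571, 0.0403, 0.0564]
orientation: [0.488, 3.102, 0.0]
contact_force: [-0.4, 0.2, -0.0]
grip_width: -0.0001
gripper_force: 0.0
```

send_rows --deltas '[{"dx": 4, "dy": -1.2, "dz": 0, "rx": 0, "ry": 0, "rz": 1.2}, {"dx": 8, "dy": -2.3, "dz": 0, "rx": 0, "ry": 0, "rz": 2.4}, {"dx": 12, "dy": -3.4, "dz": 0, "rx": 0, "ry": 0, "rz": 3.6}, {"dx": 16, "dy": -4.3, "dz": 0, "rx": 0, "ry": 0, "rz": 4.8}, {"dx": 20, "dy": -5.2, "dz": 0, "rx": 0, "ry": 0, "rz": 6}]'

```text
clock: 3.82
tcp_pos: [0.4768, 0.0352, 0.0564]
orientation: [0.325, 3.124, 0.0]
contact_force: [-1.5, 0.6, 2.2]
grip_width: 0.0002
gripper_force: 1.3
```

Button 2 pressed about as far as intended. I'll carry on along the arc.

send_rows --deltas '[{"dx": 4.1, "dy": -0.8, "dz": 0, "rx": 0, "ry": 0, "rz": 1.2}, {"dx": 8.2, "dy": -1.5, "dz": 0, "rx": 0, "ry": 0, "rz": 2.4}, {"dx": 12.3, "dy": -2.1, "dz": 0, "rx": 0, "ry": 0, "rz": 3.6}, {"dx": 16.4, "dy": -2.6, "dz": 0, "rx": 0, "ry": 0, "rz": 4.8}, {"dx": 20.5, "dy": -3, "dz": 0, "rx": 0, "ry": 0, "rz": 6}]'

```text
clock: 4.23
tcp_pos: [0.4977, 0.0323, 0.0564]
orientation: [0.161, 3.136, 0.0]
contact_force: [-0.1, -1.3, 0.2]
grip_width: 0.0004
gripper_force: 0.0
```

send_rows --deltas '[{"dx": 4.2, "dy": -0.3, "dz": 0, "rx": 0, "ry": 0, "rz": 1.2}, {"dx": 8.4, "dy": -0.6, "dz": 0, "rx": 0, "ry": 0, "rz": 2.4}, {"dx": 12.6, "dy": -0.8, "dz": 0, "rx": 0, "ry": 0, "rz": 3.6}, {"dx": 16.8, "dy": -1, "dz": 0, "rx": 0, "ry": 0, "rz": 4.8}, {"dx": 21, "dy": -1, "dz": 0, "rx": 0, "ry": 0, "rz": 6}]'

```text
clock: 4.65
tcp_pos: [0.5182, 0.0313, 0.0564]
orientation: [-0.003, 3.141, -0.0]
contact_force: [-1.3, -0.3, 2.7]
grip_width: 0.0001
gripper_force: 1.4
```

send_rows --deltas '[{"dx": 4.2, "dy": 0, "dz": 0, "rx": 0, "ry": 0, "rz": 1.2}, {"dx": 8.4, "dy": 0.2, "dz": 0, "rx": 0, "ry": 0, "rz": 2.4}, {"dx": 12.6, "dy": 0.4, "dz": 0, "rx": 0, "ry": 0, "rz": 3.6}, {"dx": 16.8, "dy": 0.7, "dz": 0, "rx": 0, "ry": 0, "rz": 4.8}, {"dx": 21, "dy": 1, "dz": 0, "rx": 0, "ry": 0, "rz": 6}]'

```text
clock: 5.07
tcp_pos: [0.5397, 0.0325, 0.0564]
orientation: [-0.168, 3.136, 0.0]
contact_force: [0.3, -0.6, 0.3]
grip_width: -0.0001
gripper_force: 0.0
```

send_rows --deltas '[{"dx": 4.1, "dy": 0.5, "dz": 0, "rx": 0, "ry": 0, "rz": 1.2}, {"dx": 8.2, "dy": 1.1, "dz": 0, "rx": 0, "ry": 0, "rz": 2.4}, {"dx": 12.4, "dy": 1.8, "dz": 0, "rx": 0, "ry": 0, "rz": 3.6}, {"dx": 16.6, "dy": 2.5, "dz": 0, "rx": 0, "ry": 0, "rz": 4.8}, {"dx": 20.7, "dy": 3.3, "dz": 0, "rx": 0, "ry": 0, "rz": 6}]'

```text
clock: 5.48
tcp_pos: [0.5598, 0.0356, 0.0564]
orientation: [-0.332, 3.124, -0.0]
contact_force: [-1.4, 0.4, 2.2]
grip_width: -0.0004
gripper_force: 1.4
```

send_rows --deltas '[{"dx": 4.1, "dy": 1, "dz": 0, "rx": 0, "ry": 0, "rz": 1.2}, {"dx": 8.2, "dy": 2, "dz": 0, "rx": 0, "ry": 0, "rz": 2.4}, {"dx": 12.2, "dy": 3.1, "dz": 0, "rx": 0, "ry": 0, "rz": 3.6}, {"dx": 16.3, "dy": 4.2, "dz": 0, "rx": 0, "ry": 0, "rz": 4.8}, {"dx": 20.3, "dy": 5.4, "dz": 0, "rx": 0, "ry": 0, "rz": 6}]'

```text
clock: 5.9
tcp_pos: [0.5806, 0.0414, 0.0564]
orientation: [-0.495, 3.101, 0.0]
contact_force: [0.2, -1.0, 0.8]
grip_width: 0.0
gripper_force: 0.0
```

send_rows --deltas '[{"dx": 4, "dy": 1.4, "dz": 0, "rx": 0, "ry": 0, "rz": 1.2}, {"dx": 8, "dy": 2.9, "dz": 0, "rx": 0, "ry": 0, "rz": 2.4}, {"dx": 12, "dy": 4.4, "dz": 0, "rx": 0, "ry": 0, "rz": 3.6}, {"dx": 16, "dy": 6, "dz": 0, "rx": 0, "ry": 0, "rz": 4.8}, {"dx": 20, "dy": 7.6, "dz": 0, "rx": 0, "ry": 0, "rz": 6}]'

```text
clock: 6.32
tcp_pos: [0.6004, 0.0488, 0.0565]
orientation: [-0.656, 3.072, -0.0]
contact_force: [-1.0, -0.6, 3.4]
grip_width: -0.0001
gripper_force: 1.3
```

send_rows --deltas '[{"dx": 0, "dy": 0, "dz": 0, "rx": 0, "ry": 0, "rz": 0}, {"dx": 0, "dy": 0, "dz": 0, "rx": 0, "ry": 0, "rz": 0}]'

```text
clock: 6.48
tcp_pos: [0.6012, 0.0492, 0.0568]
orientation: [-0.653, 3.07, 0.0]
contact_force: [1.5, 0.2, 2.7]
grip_width: -0.0001
gripper_force: 1.3
```

Now lift clear, gently at first.

send_rows --deltas '[{"dx": 0, "dy": 0, "dz": 5, "rx": 0, "ry": 0, "rz": 0}, {"dx": 0, "dy": 0, "dz": 15, "rx": 0, "ry": 0, "rz": 0}, {"dx": 0, "dy": 0, "dz": 40, "rx": 0, "ry": 0, "rz": 0}, {"dx": 0, "dy": 0, "dz": 75, "rx": 0, "ry": 0, "rz": 0}, {"dx": 0, "dy": 0, "dz": 105, "rx": 0, "ry": 0, "rz": 0}]'

```text
clock: 6.9
tcp_pos: [0.5991, 0.0486, 0.1632]
orientation: [0.653, -3.072, -0.0]
contact_force: [1.2, 0.1, 0.3]
grip_width: -0.0001
gripper_force: 0.0
```

send_rows --deltas '[{"dx": 0, "dy": 0, "dz": 25, "rx": 0, "ry": 0, "rz": 0}, {"dx": 0, "dy": 0, "dz": 40, "rx": 0, "ry": 0, "rz": 0}, {"dx": 0, "dy": 0, "dz": 40, "rx": 0, "ry": 0, "rz": 0}, {"dx": 0, "dy": 0, "dz": 40, "rx": 0, "ry": 0, "rz": 0}, {"dx": 0, "dy": 0, "dz": 40, "rx": 0, "ry": 0, "rz": 0}]'

```text
clock: 7.32
tcp_pos: [0.5987, 0.0486, 0.2006]
orientation: [0.653, -3.071, -0.0]
contact_force: [-0.3, -0.3, -0.3]
grip_width: 0.0
gripper_force: 0.0
```

Run:
```python
from h import *
f=grab('scene'); cv2.imwrite('pics/s3.png',cv2.resize(f['frame'][150:320,150:380],None,fx=3,fy=3,interpolation=2)); o=r.get_obs(); print(o['tcp_pos'],o['contact_force'],o['clock'])
```

```text
[0.5985708  0.04855528 0.20007595] [-0.00574781 -0.27932874 -0.91972006] 7.3667
```

View pics/s3.png

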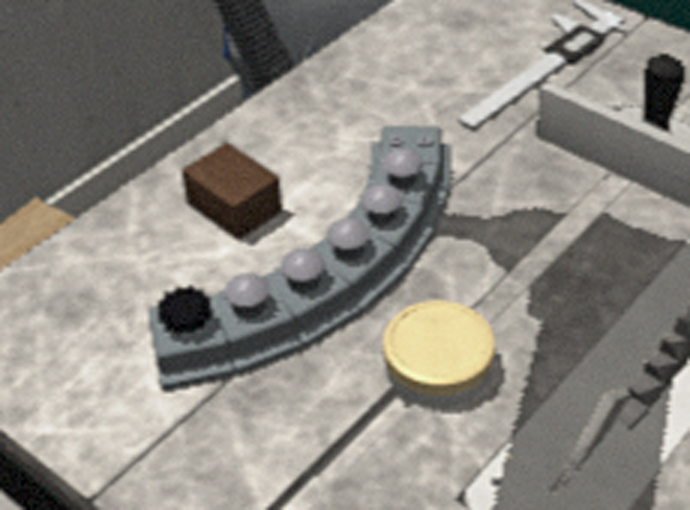

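All five buttons, from (248,290) to (402,163), stand up again. The shoe, block and tin are where they were.

```bash
python3 -c "
from bench import r
print(r.hand_in())"
```

```text
the job is handed in; nothing more can be done
None
```

I stroked all five buttons in order from the knob end to the plain end; each took about 2–3.5 N (roughly a 4–5 mm dip by the spring figures, stop at 12 mm). I then lifted clear, all the buttons are up and nothing has visibly shifted, and I handed the job in at about 7.4 s without getting a verdict back.

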